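# Lock the weld coupon and hold the inspection lamp on it

### The job

Get the welded coupon ready for inspection: first turn the chuck's lock collar by its handle clockwise to the green locked mark, then draw the yellow inspection lamp straight up out of its black cup, tip it to a slant of about 45 degrees with the lens end down, and hold it shining on the coupon with the lens about 10 cm from the coupon's top. Finish while still holding the lamp there, steady and touching nothing but the gripper; leave the other things where they are.

Things in the scene. Friction and masses are not known exactly. Their poses are not given: they have to be found in the camera images.
- chuck: blue round bench chuck bolted to the table, 188 mm across; origin on the table on its vertical axis. Its top face is 30 mm up; the lock collar sits on it round the same axis, and a steel tube-on-flange coupon (flange 82 mm across, top 59 mm up; tube 48 mm across, top 78 mm up) is held in the middle. A red mark on the blue face is the open position, a green mark the locked one.
- coupon (a point): centre of the coupon tube's top rim, on the chuck's axis, 78 mm above the table.
- collar (a joint): angle of the captive lock collar (aluminium ring, 126 mm across) in rad: 0 with its handle at the red mark, 1.30 at the green locked mark, end stop at 1.36. It grows as the collar turns clockwise seen from above. It starts between 0 and 0.45, stays where it is left, and needs about 0.15 N m (2 to 3 N at the handle). The handle stands upright on the collar 70 mm from the axis and moves with it round the axis.
- collar_handle (a point): centre of the top of the collar's upright handle, 115 mm above the table: a black round grip 18 mm across, 45 mm long (from 70 to 115 mm up), on a 12 mm steel stem. 70 mm from the chuck's axis; no part of the coupon reaches higher than 78 mm.
- lamp: cordless inspection lamp, 0.18 kg (may vary by a third), 150 mm long: round black head 36 mm across and 48 mm long, then a round yellow barrel 26 mm across up to a tail with a red button. It stands lens down in its cup. Origin at the centre of the lens face; its z axis points from the lens to the tail (up at the start), so it shines along -z. Its centre of mass is about 65 mm from the lens.
- lamp_cup: black fixed charging cup that holds the lamp: foot 80 mm across, cup 52 mm outside, 42 mm inside; origin on the table at its centre. The lamp's lens rests 12 mm above the table, the rim is 55 mm above it, so the lamp must rise 43 mm to come out.
- brush_cup: grey fixed cup of the same shape that holds the wire brush.
- brush: wire brush standing handle up in the grey cup: wooden handle, brass head, 148 mm tall; origin at the centre of its underside. Bystander, leave it.
- goggles: yellow goggles lying with two round dark lenses up, 50 x 150 x 54 mm; origin under the centre. Bystander.
- hammer: hammer lying flat, about 260 mm long; origin under the middle of its length. Bystander.
- magnet: red L-shaped welding magnet, 90 x 90 x 22 mm, lying flat; origin on the table at the middle of the long leg. Bystander.
- spray: upright spray can with red label, diameter 52 mm, 130 mm tall; origin at the centre of its underside. Bystander.
- angle: offcut of steel angle, 120 x 40 x 40 mm; origin under the centre. Bystander.

How it is judged:
By the outcome, as a careful person would: the job done as asked, in the order asked, and still so for the second after the job is handed in, while the arm keeps its last pose, push and grip.
It also fails if it takes over 48 s, if anything falls off the work surface, if the arm or the gripper's body presses on something with over 40 N, if the wrist force passes 120 N, or if a joint passes its speed limit or range.

### The arm

A 6-joint arm with a two-finger parallel gripper is mounted at the origin on the work surface. World frame = base frame: x ahead of the robot, y to its left, z up, the work surface at z = 0. Lengths are in mm, angles in rad, forces in N, time in s.
With the tool pointing down it reaches from about 300 to 850 mm from the base axis. Payload 4.2 kg.
Tool frame: the origin (TCP) lies midway between the tips of the shut fingers; the grasp point (between the pads) lies behind it (arm.hold_point_z is the z of the grasp point in the tool frame, in mm); z points along the fingers, y is the line along which they close (so a half turn about z gives the same grasp; the last joint's range is limited). The gripper opens to 91 mm and grips with 3 to 60 N. Pads are 32 mm wide; open, the fingers measure 118 mm over their backs; the gripper's body (76 mm by 178 mm) begins 60 mm behind the grasp point.
Start: joints at [-1.282, 0.32, 1.565, -0, 1.257, -0.02], TCP at [174.755, -547.82, 184.076] pointing down, gripper open.
Joint ranges: [-3.11, 3.11], [-0.84, 2.01], [0.21, 2.61], [-1.34, 4.49], [0.05, 2.63], [-2.56, 2.56]. Speed limits (rad/s): [2.57, 2.57, 3.14, 3.14, 3.14, 3.14].

### API

Orientations are given as a rotation vector (axis times angle).
In Python, from station import observe, viewer, arm gives the robot as it stands.
- The arm moves only by the tool play_rows, never from a script. Its arguments are lists of equal length, an entry for each row: "travel": the shift along the world's x, y, z in mm, a list of three; "turn": the turn, a rotation vector about the world's x, y, z in rad, a list of three. A call has 1 to 10 rows; each row is the pose to reach, as a shift and turn from the pose commanded when the call began; what a row does not reach only later rows make up. A row lasts 1/10 s, in which the tool goes at most 50 mm and 8.59 degrees, less where a joint would pass 70% of its speed; a pose out of reach is approached as far as the arm can. A call with a gripper value outside its range is refused whole. "jaw" is the opening in per cent of the stroke, from 0 (shut) to 100 (fully open), set as the call begins (left out, the last holds). The fingers move at their own pace and stop on an object; the grip force is fixed at half the most. Time passes only in rows, so rows that repeat a pose let the fingers close. It gives the time, the measured TCP pose, the force, the opening and the grip force at its end, in the units of the state.
- observe(): the state, without advancing time (a new reading comes with each control period).
- viewer.read_camera(name): name is "scene" or "side" or "wrist"; returns the picture (384x512x3 uint8, red, green, blue); there is no depth.
- viewer.camera_model(name): a dict with "K" (3x3 intrinsics, pixels), "eye" and "attitude" of the camera in the world. Camera axes: x right, y up, looking along -z (the intrinsics and any distortion apply to the point x, -y, -z); pixel columns grow to the right and rows downward; lengths in mm; the calibration is good to about 2 mm. A picture is of the moment at which its call begins: read the wrist's pose just before it. camera_model takes no time and is no camera call; for the wrist camera it gives the pose at the moment of the call.
- arm.hand_in(): hands the job in; it is judged then, once.
The state is a dict: "clock": time; "joints": joint angles; "qd": joint speeds; "joint_torque": joint torques, N m; "position": TCP position; "eef_rot": TCP orientation; "wrist_force": force on the tool from outside, world axes, zero at the start; "torque": the same for the moment, N m; "width": finger opening in mm; "grasp_force": force on a finger pad.
Only numpy, scipy, OpenCV 4.12 (cv2) and the standard library are available. Lean on these libraries where they do the work, as an engineer would, in place of code of your own. Each camera call takes 0.05 s, during which the arm holds its last target. There are 200 camera calls.

## Working session

There is one attempt and no reset: what is moved stays moved. The work goes in short steps, Python scripts to look and compute and a tool call to move; the robot and the scene stay as the last step left them, time stands still between calls to the robot, and variables do not carry over. Pictures are saved under pics/ and viewed, at most 10 in all, crops included, and the job is handed in when it is done.

Besides the shell and the picture viewer there is one more tool, called after "Call:" by a JSON object that holds its "method" and its "body", one argument or row to a line. play_rows: Moves the arm, as the interface text tells. Its arguments: {"type":"object","properties":{"travel":{"type":"array","items":{"type":"array","items":{"type":"number"}}},"turn":{"type":"array","items":{"type":"array","items":{"type":"number"}}},"jaw":{"type":"number"}},"required":["travel","turn"]}

```bash
mkdir -p pics; ls; python3 - <<'E'
from station import observe, viewer, arm
import cv2,numpy as np,json
s=observe();print(s['clock'],s['position'],s['eef_rot'],s['wrist_force'],arm.hold_point_z)
for n in("scene","side"):
    im=viewer.read_camera(n);cv2.imwrite(f"pics/{n}0.png",im[:,:,::-1])
    m=viewer.camera_model(n);print(n,m)
E
```

```text
pics
0.0 [ 174.5689724  -547.27120843  183.24165764] [-3.10251784e+00 -4.82832701e-01  4.06913428e-04] [ 0.31009976 -0.27331834 -0.10682303] -18.8
scene {'K': array([[404.8350408 ,   0.        , 249.97972449],
       [  0.        , 404.8350408 , 194.81338   ],
       [  0.        ,   0.        ,   1.        ]]), 'eye': array([1043.68642319,  493.5478377 ,  830.99384124]), 'attitude': array([0.35336686, 0.8061687 , 2.16110959])}
side {'K': array([[411.29779271,   0.        , 253.51801259],
       [  0.        , 411.29779271, 187.68345005],
       [  0.        ,   0.        ,   1.        ]]), 'eye': array([ 39.47102002, 814.06048146, 991.20187921]), 'attitude': array([ 0.30948108, -0.96669964, -2.32832208])}
```

View pics/scene0.png

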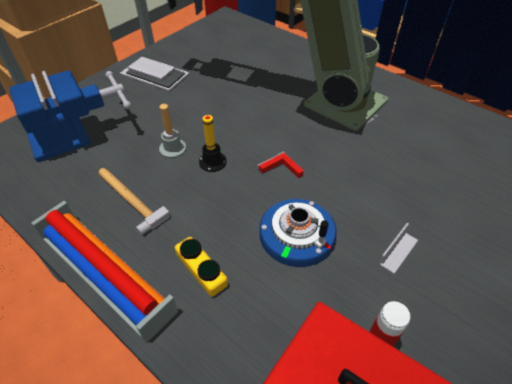

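View pics/side0.png

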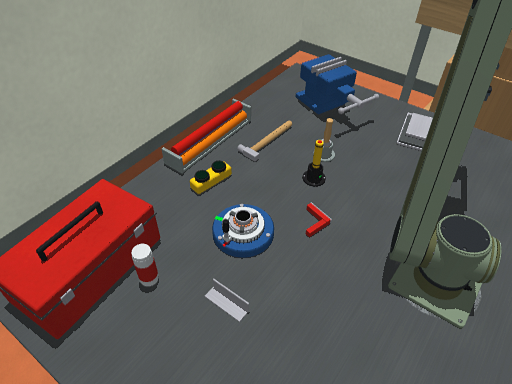

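The scene view shows the chuck at (298,231), the handle top at about (323,228), green at (286,252) and the lamp tail at (208,118). In the side view the chuck is at (243,230), the handle at (226,224) and the lamp tail at (319,142), with the brush right behind it.

```bash
cat >h.py <<'E'
import numpy as np,cv2
from scipy.spatial.transform import Rotation as R
from station import observe,viewer,arm
def ray(m,px):
    K=m['K'];v=np.array([(px[0]-K[0,2])/K[0,0],-(px[1]-K[1,2])/K[1,1],-1])
    d=R.from_rotvec(m['attitude']).apply(v);return np.array(m['eye']),d/np.linalg.norm(d)
def onz(m,px,z):
    e,d=ray(m,px);return e+d*(z-e[2])/d[2]
def tri(r):
    A=sum(np.eye(3)-np.outer(d,d) for e,d in r);b=sum((np.eye(3)-np.outer(d,d))@e for e,d in r)
    return np.linalg.solve(A,b)
def proj(m,p):
    c=R.from_rotvec(m['attitude']).inv().apply(np.asarray(p,float)-m['eye']);K=m['K']
    return np.array([K[0,0]*c[0]/-c[2]+K[0,2],K[1,1]*c[1]/c[2]+K[1,2]])
def comps(mask,box,amin=4):
    x0,y0,x1,y1=box;k=np.zeros_like(mask,np.uint8);k[y0:y1,x0:x1]=mask[y0:y1,x0:x1]
    n,l,s,c=cv2.connectedComponentsWithStats(k);return [(c[i].round(1),s[i]) for i in range(1,n) if s[i][4]>=amin],l
E
python3 - <<'E'
from h import *
B={'scene':dict(ch=(250,185,345,275),lamp=(195,105,225,150)),'side':dict(ch=(205,195,280,262),lamp=(308,135,328,170))}
for n in B:
    im=cv2.imread(f'pics/{n}0.png');hsv=cv2.cvtColor(im,cv2.COLOR_BGR2HSV);H,S,V=cv2.split(hsv);m=viewer.camera_model(n)
    x0,y0,x1,y1=B[n]['ch']
    blue=((H>95)&(H<125)&(S>120)&(V>50)).astype(np.uint8);k=np.zeros_like(blue);k[y0:y1,x0:x1]=blue[y0:y1,x0:x1]
    pts=cv2.convexHull(np.argwhere(k)[:,::-1].astype(np.int32))
    # upper/lower silhouettes: back-side pts lie on top rim z=30
    P=np.array([onz(m,p[0],30)[:2] for p in pts]);e=m['eye'][:2]
    c=P.mean(0)
    for _ in range(20):
        u=(c-e)/np.linalg.norm(c-e);sel=P[(P-c)@u>10]
        A=np.c_[2*sel,np.ones(len(sel))];b=(sel**2).sum(1);q=np.linalg.lstsq(A,b,rcond=None)[0];c=q[:2]
    print(n,'chuck',c,'r',np.sqrt(q[2]+c@c))
    g=((H>45)&(H<80)&(S>120)&(V>80)).astype(np.uint8);r=(((H<8)|(H>172))&(S>150)&(V>80)).astype(np.uint8)
    for nm,mk in(('g',g),('r',r)):
        for cc,s in comps(mk,B[n]['ch'])[0]: print(nm,cc,s,onz(m,cc,30).round(1))
    blk=((V<55)).astype(np.uint8)
    for cc,s in comps(blk,B[n]['ch'],6)[0]: print('blk',cc,s,onz(m,cc,92).round(1))
    y=((H>15)&(H<35)&(S>130)&(V>90)).astype(np.uint8)
    for cc,s in comps(y,B[n]['lamp'])[0]: print('yel',cc,s,onz(m,cc,115).round(1))
    cr=im[y0-10:y1+10,x0-10:x1+10];cv2.imwrite(f'pics/c_{n}.png',cv2.resize(cr,None,fx=4,fy=4,interpolation=cv2.INTER_CUBIC))
a=cv2.imread('pics/c_scene.png');b=cv2.imread('pics/c_side.png');h=max(a.shape[0],b.shape[0])
f=lambda i:cv2.copyMakeBorder(i,0,h-i.shape[0],0,0,0)
o=np.hstack([f(a),f(b)]);print(o.shape,a.shape);cv2.imwrite('pics/c.png',cv2.resize(o,(800,int(h*800/o.shape[1]))))
E
```

```text
scene chuck [534.94293556 194.74643333] r 91.9083662558315
g [285.6 251.6] [281 246  10  12  66] [608.5 215.   30. ]
r [327.3 245.7] [324 244   7   5  18] [532.5 279.7  30. ]
blk [299.2 214.7] [291 209  17  13 160] [542.6 199.7  92. ]
blk [323.2 228.4] [320 221   8  16  96] [539.4 263.6  92. ]
blk [288.3 232. ] [287 231   4   3   6] [597.5 209.9  92. ]
blk [332.9 247.1] [330 242   6  11  16] [567.3 307.4  92. ]
yel [207.3 119. ] [202 115  11   8  57] [ 450.7 -185.   115. ]
yel [209.  134.4] [204 124  11  22 196] [ 493.9 -136.   115. ]
yel [211.  147.5] [208 147   7   2  11] [527.3 -96.  115. ]
side chuck [534.52439778 194.82937821] r 91.27708660590669
g [218.6 218. ] [215 216   8   5  25] [613.5 214.6  30. ]
r [224.9 243.6] [223 242   6   5  14] [535.5 277.7  30. ]
blk [242.6 215.4] [236 211  14  10 108] [528.1 203.4  92. ]
blk [255.3 216. ] [253 215   5   3   6] [497.7 182.7  92. ]
blk [225.4 225.9] [222 220   7  13  73] [542.3 263.8  92. ]
blk [241.3 231.4] [240 231   4   2   7] [494.5 251.9  92. ]
blk [227.9 254.6] [225 253   6   4   7] [473.9 335.3  92. ]
blk [237. 257.] [232 256  11   3  11] [450.  326.5  92. ]
yel [319.  142.9] [316 140   8   6  30] [ 511.7 -193.8  115. ]
yel [317.1 155.4] [313 146  10  19 134] [ 483.3 -133.9  115. ]
yel [315.5 166.4] [313 166   6   2  10] [459.7 -84.5 115. ]
(440, 840, 3) (440, 460, 3)
```

View pics/c.png

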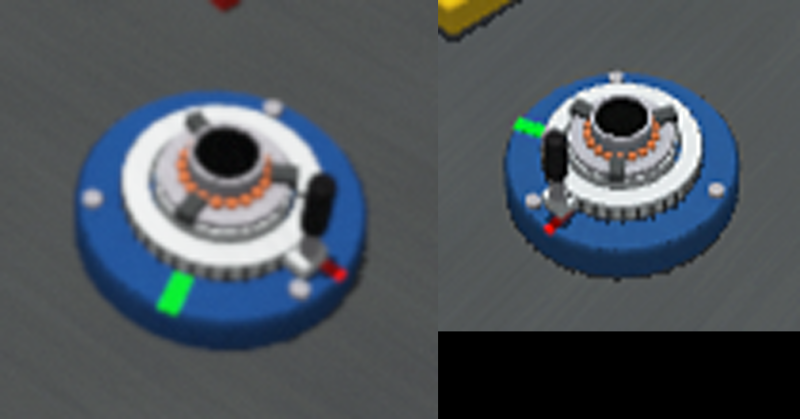

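```bash
python3 - <<'E'
from h import *
print([a for a in dir(arm) if a[0]!='_'],[a for a in dir(viewer) if a[0]!='_'])
M={n:viewer.camera_model(n) for n in('scene','side')}
t=lambda a,b:tri([ray(M['scene'],a),ray(M['side'],b)]).round(1)
print('lamp',t((207.9,117),(319.2,140.8)),t((209,134.4),(317.1,155.4)),'brushtop',t((165,105),(330,121)))
print('handle',t((323.2,228.4),(225.4,225.9)),'magnet',onz(M['scene'],(284,158),10).round(),'gog',onz(M['scene'],(201,268),30).round())
# lamp axis by fixing x,y from pixel columns: ray plane at heights
for n,px in(('scene',(209,134.4)),('side',(317.1,155.4))):
    for z in(105,112,120): print(n,z,onz(M[n],px,z).round(1))
E
```

```text
['Unreachable', 'hand_in', 'hold_point_z'] ['camera_model', 'read_camera']
lamp [ 487.5 -140.2  168.5] [ 487.6 -143.1  106.7] brushtop [ 519.5 -270.8  159.4]
handle [541.1 264.7  94.2] magnet [348.  11.  10.] gog [766.  96.  30.]
scene 105 [ 486.2 -144.8  105. ]
scene 112 [ 491.6 -138.6  112. ]
scene 120 [ 497.7 -131.6  120. ]
side 105 [ 488.4 -144.7  105. ]
side 112 [ 484.8 -137.1  112. ]
side 120 [ 480.8 -128.5  120. ]
```

Call:
{"method": "play_rows", "body": {
  "travel": [
    [20,45,10],
    [40,90,20],
    [60,135,30],
    [80,180,40],
    [100,225,50],
    [125,270,60],
    [145,320,60],
    [165,365,60],
    [185,410,60],
    [205,455,60]
  ],
  "turn": [
    [0,0,0.12],
    [0,0,0.24],
    [0,0,0.36],
    [0,0,0.48],
    [0,0,0.6],
    [0,0,0.72],
    [0,0,0.84],
    [0,0,0.96],
    [0,0,1.08],
    [0,0,1.17]
  ],
  "jaw": 70
}}

```text
clock: 1.1
position: [377.8, -95.6, 244.1]
eef_rot: [2.317, 2.121, 0.0]
wrist_force: [1.0, -0.5, 1.0]
width: 64.0
grasp_force: 0.0
```

Call:
{"method": "play_rows", "body": {
  "travel": [
    [20,45,0],
    [40,90,0],
    [60,135,0],
    [80,180,0],
    [100,225,0],
    [120,270,0],
    [142,315,0],
    [163,360,-20],
    [163,360,-60],
    [163,360,-60]
  ],
  "turn": [
    [0,0,0],
    [0,0,0],
    [0,0,0],
    [0,0,0],
    [0,0,0],
    [0,0,0],
    [0,0,0],
    [0,0,0],
    [0,0,0],
    [0,0,0]
  ]
}}

```text
clock: 2.1
position: [537.0, 262.0, 177.6]
eef_rot: [-2.316, -2.117, 0.02]
wrist_force: [-1.5, -0.8, -0.2]
width: 63.8
grasp_force: 0.0
```

```bash
python3 - <<'E'
from h import *
s=observe();m=viewer.camera_model('wrist');im=viewer.read_camera('wrist');cv2.imwrite('pics/w1.png',im[:,:,::-1])
print(s['clock'],s['position'],s['joints'],m)
for p in[(535,195,78),(541,264,115),s['position']]:print(proj(m,p))
E
```

```text
2.1 [536.9830376  261.97340531 177.6389533 ] [ 4.34763869e-01  3.66840952e-01  1.50971965e+00 -2.09519913e-04
  1.27860903e+00  5.24727600e-01] {'K': array([[284.35168436,   0.        , 254.13146106],
       [  0.        , 284.35168436, 194.12162467],
       [  0.        ,   0.        ,   1.        ]]), 'eye': array([545.43597004, 343.288412  , 377.67487341]), 'attitude': array([-0.29272582,  0.02537218, -0.08632146])}
[259.72024184 242.06041259]
[260.22564598 194.12624412]
[255.82256919 221.06295021]
```

View pics/w1.png

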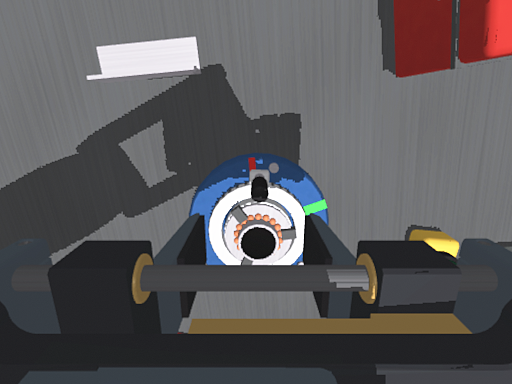

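The wrist view shows the handle top at about (260,193), as predicted, with the red mark at (252,162), the green mark at (315,207), and the fingers straddling the handle line. I'll measure the marks precisely from this view, then descend.

```bash
python3 - <<'E'
from h import *
im=cv2.imread('pics/w1.png');H,S,V=cv2.split(cv2.cvtColor(im,cv2.COLOR_BGR2HSV))
m={'K':np.array([[284.35168436,0,254.13146106],[0,284.35168436,194.12162467],[0,0,1]]),'eye':np.array([545.43597,343.288412,377.67487]),'attitude':np.array([-0.29272582,0.02537218,-0.08632146])}
g=((H>45)&(H<80)&(S>120)&(V>80)).astype(np.uint8);r=(((H<8)|(H>172))&(S>150)&(V>80)).astype(np.uint8)
for nm,mk,b,z in(('g',g,(290,190,340,220),30),('r',r,(235,150,275,175),30),('blk',(V<50).astype(np.uint8),(245,170,275,210),92)):
    for c,s in comps(mk,b)[0]:
        p=onz(m,c,z);print(nm,c,s,p.round(1),np.degrees(np.arctan2(p[1]-195,p[0]-535)).round(1))
E
```

```text
g [314.8 206.9] [303 199  24  17 216] [608.3 215.2  30. ] 15.4
r [251.7 163.2] [249 158   7  12  70] [532.4 279.1  30. ] 91.8
blk [259.  188.7] [251 177  17  25 327] [539.8 263.1  92. ] 85.9
```

Call:
{"method": "play_rows", "body": {
  "travel": [
    [0,0,-40],
    [0,0,-80],
    [0,0,-110],
    [0,0,-110]
  ],
  "turn": [
    [0,0,0],
    [0,0,0],
    [0,0,0],
    [0,0,0]
  ]
}}

```text
clock: 2.55
position: [538.6, 260.4, 72.4]
eef_rot: [-2.321, -2.114, 0.009]
wrist_force: [0.6, 0.5, -0.4]
width: 64.1
grasp_force: 0.0
```

Call:
{"method": "play_rows", "body": {
  "travel": [
    [0,0,0],
    [0,0,0],
    [0,0,0],
    [0,0,0],
    [0,0,0],
    [0,0,0],
    [0,0,0]
  ],
  "turn": [
    [0,0,0],
    [0,0,0],
    [0,0,0],
    [0,0,0],
    [0,0,0],
    [0,0,0],
    [0,0,0]
  ],
  "jaw": 0
}}

```text
clock: 3.25
position: [540.9, 262.6, 74.4]
eef_rot: [2.321, 2.117, 0.001]
wrist_force: [0.0, -1.5, 1.9]
width: 16.8
grasp_force: 30.0
```

Call:
{"method": "play_rows", "body": {
  "travel": [
    [8.2,-1.2,0],
    [16.2,-3.4,0],
    [23.9,-6.6,0],
    [31.1,-10.7,0],
    [37.7,-15.6,0],
    [43.8,-21.3,0],
    [49.0,-27.7,0],
    [53.5,-34.7,0],
    [57.1,-42.2,0],
    [59.5,-49.5,0]
  ],
  "turn": [
    [0,0,-0.122],
    [0,0,-0.244],
    [0,0,-0.367],
    [0,0,-0.489],
    [0,0,-0.611],
    [0,0,-0.733],
    [0,0,-0.855],
    [0,0,-0.977],
    [0,0,-1.1],
    [0,0,-1.213]
  ]
}}

```text
clock: 4.25
position: [600.7, 212.8, 74.4]
eef_rot: [3.115, 0.41, 0.001]
wrist_force: [-1.0, -0.2, 1.8]
width: 16.7
grasp_force: 30.0
```

Call:
{"method": "play_rows", "body": {
  "travel": [
    [0,0,0],
    [0,0,0],
    [0,0,0]
  ],
  "turn": [
    [0,0,0],
    [0,0,0],
    [0,0,0]
  ]
}}

```text
clock: 4.55
position: [600.8, 212.6, 74.4]
eef_rot: [3.112, 0.42, 0.002]
wrist_force: [1.5, -3.1, 2.4]
width: 16.5
grasp_force: 30.0
```

```bash
python3 - <<'E'
from h import *
m=viewer.camera_model('wrist');s=observe();im=viewer.read_camera('wrist');cv2.imwrite('pics/w2.png',im[:,:,::-1])
p=s['position'];print(p,s['wrist_force'],s['torque'],np.degrees(np.arctan2(p[1]-195,p[0]-535)),np.hypot(p[1]-195,p[0]-535))
a=cv2.resize(viewer.read_camera('scene')[190:275,250:345,::-1],None,fx=4.2,fy=4.2);b=cv2.resize(viewer.read_camera('side')[190:275,195:290,::-1],None,fx=4.2,fy=4.2)
cv2.imwrite('pics/c2.png',np.hstack([a,b]))
E
```

```text
[600.76468479 212.55841561  74.38270479] [ 1.49920961 -3.05177633  2.37545023] [-0.6999831  -0.41819     0.08197088] 14.948632144341707 68.06828721022703
```

View pics/c2.png

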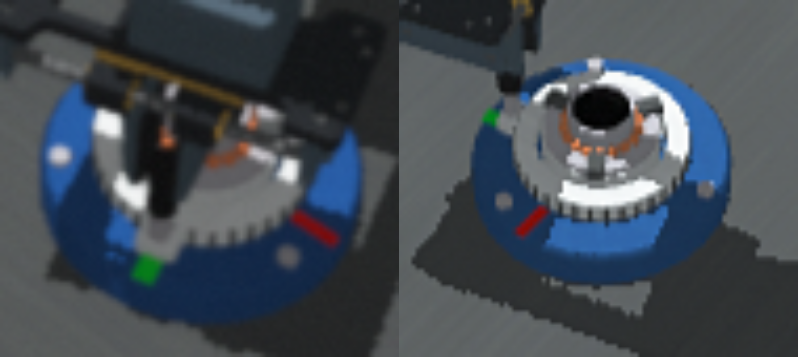

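The handle now stands at the green mark (scene crop: handle foot at (160,215), green at (147,270)). I'll check the angle against the now fully visible red mark.

```bash
python3 - <<'E'
from h import *
for n,px in(('scene',(325.2,244.5)),('side',(226.4,242.9))):
    p=onz(viewer.camera_model(n),px,30);d=p[:2]-[535,195];print(n,p.round(1),np.degrees(np.arctan2(d[1],d[0])))
E
```

```text
scene [532.8 274.   30. ] 91.57379433242562
side [533.7 273.1  30. ] 90.95039911346508
```

Lock is at 1.31 or so. Release, rise, go over the lamp.

Call:
{"method": "play_rows", "body": {
  "travel": [
    [0,0,0],
    [0,0,0],
    [0,0,0],
    [0,0,10],
    [0,0,35],
    [0,0,70],
    [0,0,105],
    [0,0,135],
    [0,0,135]
  ],
  "turn": [
    [0,0,0],
    [0,0,0],
    [0,0,0],
    [0,0,0],
    [0,0,0],
    [0,0,0],
    [0,0,0],
    [0,0,0],
    [0,0,0]
  ],
  "jaw": 75
}}

```text
clock: 5.6
position: [602.6, 214.2, 215.2]
eef_rot: [-3.111, -0.416, -0.016]
wrist_force: [0.2, -0.4, 1.2]
width: 68.4
grasp_force: 0.0
```

Call:
{"method": "play_rows", "body": {
  "travel": [
    [-12,-36,0],
    [-24,-73,0],
    [-36,-110,0],
    [-48,-147,0],
    [-60,-184,0],
    [-72,-221,0],
    [-84,-258,0],
    [-96,-295,0],
    [-107,-332,0],
    [-113,-355,0]
  ],
  "turn": [
    [0,0,0.13],
    [0,0,0.26],
    [0,0,0.39],
    [0,0,0.52],
    [0,0,0.65],
    [0,0,0.78],
    [0,0,0.91],
    [0,0,1.04],
    [0,0,1.17],
    [0,0,1.31]
  ]
}}

```text
clock: 6.6
position: [485.7, -143.8, 208.8]
eef_rot: [-2.211, -2.231, 0.001]
wrist_force: [0.8, -0.8, -0.0]
width: 68.2
grasp_force: 0.0
```

Call:
{"method": "play_rows", "body": {
  "travel": [
    [0,0,0],
    [0,0,0],
    [0,0,0]
  ],
  "turn": [
    [0,0,0],
    [0,0,0],
    [0,0,0]
  ]
}}

```text
clock: 6.9
position: [487.3, -141.0, 208.9]
eef_rot: [-2.216, -2.226, -0.001]
wrist_force: [0.1, 0.3, 0.2]
width: 68.2
grasp_force: 0.0
```

```bash
python3 - <<'E'
from h import *
s=observe();m=viewer.camera_model('wrist');im=viewer.read_camera('wrist');b=im[:,:,::-1];cv2.imwrite('pics/w3.png',b)
print(s['clock'],s['position'],s['eef_rot'],s['joints'],proj(m,(487.5,-142,162)),proj(m,s['position']))
o=viewer.read_camera('scene')[190:275,250:345,::-1];o2=viewer.read_camera('side')[190:275,195:290,::-1]
t=np.hstack([cv2.resize(o,(288,258)),cv2.resize(o2,(288,258))]);c=b[100:384,:];cv2.imwrite('pics/v3.png',np.vstack([cv2.resize(c,(576,320)),t]))
E
```

```text
6.9 [ 487.2574808  -141.00901268  208.89536496] [-2.21595402e+00 -2.22587800e+00 -7.07134618e-04] [-3.04902883e-01  1.97161007e-01  1.67074944e+00  7.71839660e-04
  1.27412776e+00 -3.09597093e-01] [255.7791815  203.13318339] [255.75149905 221.22691425]
```

View pics/v3.png

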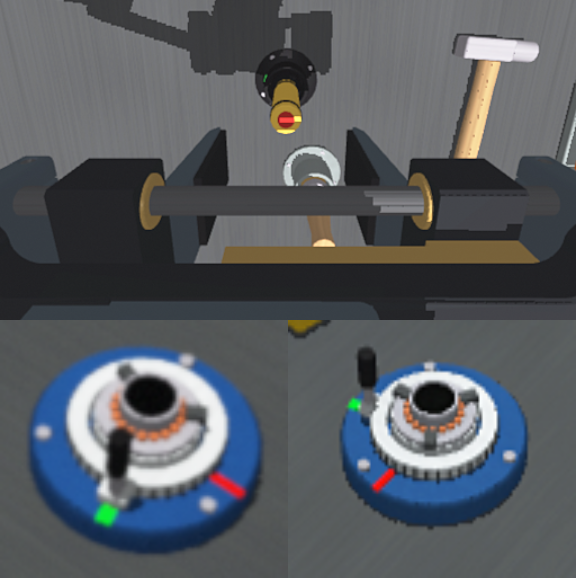

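The wrist view shows the lamp tail at (255,206.5), about 2 mm toward -y from my estimate, and the collar handle sits on green. Descending to grasp.

Call:
{"method": "play_rows", "body": {
  "travel": [
    [0,-2,-35],
    [0,-2,-70],
    [0,-2,-95],
    [0,-2,-114],
    [0,-2,-114],
    [0,-2,-114]
  ],
  "turn": [
    [0,0,0],
    [0,0,0],
    [0,0,0],
    [0,0,0],
    [0,0,0],
    [0,0,0]
  ]
}}

```text
clock: 7.65
position: [487.6, -143.6, 95.4]
eef_rot: [2.215, 2.228, 0.0]
wrist_force: [-0.2, -0.4, 0.6]
width: 68.2
grasp_force: 0.0
```

Call:
{"method": "play_rows", "body": {
  "travel": [
    [0,0,0],
    [0,0,0],
    [0,0,0],
    [0,0,0],
    [0,0,0],
    [0,0,0],
    [0,0,0]
  ],
  "turn": [
    [0,0,0],
    [0,0,0],
    [0,0,0],
    [0,0,0],
    [0,0,0],
    [0,0,0],
    [0,0,0]
  ],
  "jaw": 0
}}

```text
clock: 8.35
position: [487.1, -144.1, 95.2]
eef_rot: [2.216, 2.227, 0.0]
wrist_force: [0.0, 0.3, 0.8]
width: 25.4
grasp_force: 30.0
```

Call:
{"method": "play_rows", "body": {
  "travel": [
    [0,0,10],
    [0,0,20],
    [0,0,35],
    [0,0,50],
    [0,0,65],
    [0,0,80],
    [0,0,95],
    [0,0,110],
    [0,0,125],
    [0,0,125]
  ],
  "turn": [
    [0,0,0],
    [0,0,0],
    [0,0,0],
    [0,0,0],
    [0,0,0],
    [0,0,0],
    [0,0,0],
    [0,0,0],
    [0,0,0],
    [0,0,0]
  ]
}}

```text
clock: 9.35
position: [488.6, -144.5, 222.8]
eef_rot: [2.212, 2.223, 0.004]
wrist_force: [0.1, -1.0, -2.0]
width: 25.9
grasp_force: 30.0
```

Call:
{"method": "play_rows", "body": {
  "travel": [
    [4,15,10],
    [9,35,20],
    [14,57,30],
    [19,80,30],
    [24,103,30],
    [29,126,30],
    [34,149,25],
    [39,172,15],
    [43,193,0],
    [46,210,-15]
  ],
  "turn": [
    [0.07,0,0],
    [0.15,0,0],
    [0.23,0,0],
    [0.31,0,0],
    [0.39,0,0],
    [0.47,0,0],
    [0.55,0,0],
    [0.63,0,0],
    [0.71,0,0],
    [0.785,0,0]
  ]
}}

```text
clock: 10.35
position: [533.3, 66.3, 204.1]
eef_rot: [-1.756, -1.765, -0.732]
wrist_force: [0.0, 0.1, -2.4]
width: 25.4
grasp_force: 30.0
```

Call:
{"method": "play_rows", "body": {
  "travel": [
    [0,0,0],
    [0,0,0],
    [0,0,0],
    [0,0,0],
    [0,0,0]
  ],
  "turn": [
    [0,0,0],
    [0,0,0],
    [0,0,0],
    [0,0,0],
    [0,0,0]
  ]
}}

```text
clock: 10.85
position: [533.5, 65.7, 206.1]
eef_rot: [-1.757, -1.768, -0.732]
wrist_force: [-0.1, 1.0, -2.0]
width: 25.3
grasp_force: 30.0
```

```bash
python3 - <<'E'
from h import *
s=observe();t=R.from_rotvec(s['eef_rot']).apply([0,0,1]);L=s['position']+83*t;C=np.array([535,195,78])
print(s['clock'],s['position'],t,L,np.linalg.norm(L-C),(C-L)/np.linalg.norm(C-L),s['joints'],s['wrist_force'])
M=[(n,viewer.camera_model(n)) for n in('scene','side')]
a=[]
for n,m in M:
    print(n,proj(m,L),proj(m,C),proj(m,L-150*t));a.append(viewer.read_camera(n)[100:300,120:380,::-1] if n=='scene' else viewer.read_camera(n)[90:290,170:430,::-1])
cv2.imwrite('pics/f.png',cv2.resize(np.hstack(a),(800,308)))
E
```

```text
10.85 [533.54265241  65.65891233 206.1053762 ] [ 0.00177903  0.70578177 -0.70842709] [533.69031154 124.23879882 147.30592812] 99.05642103395928 [ 0.01322164  0.71435249 -0.69966114] [-0.36669724  0.37246092  1.71084155  0.72748393  1.44214297 -0.6158492 ] [-0.05159535  1.01622926 -2.03373075]
scene [276.73471096 180.72934932] [299.03629708 215.39092135] [240.82898124 125.23849242]
side [257.7755937  185.74070079] [242.55067961 215.74945442] [280.57729126 139.01033212]
```

View pics/f.png

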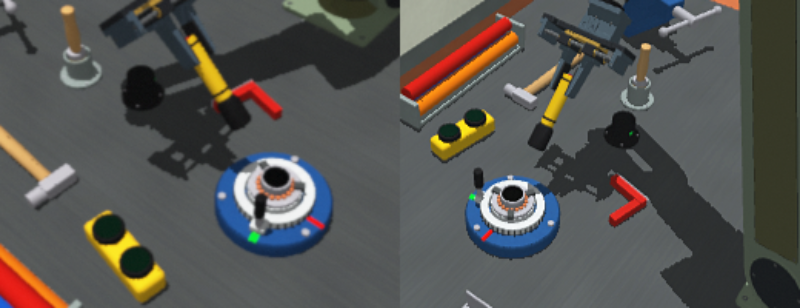

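Both views show the lamp at 45°, its lens at about (275,181) in scene and (260,185) in side. Both match the prediction, and it is aimed at the coupon from 99 mm. The collar is on green and the bystanders look untouched, so I'm handing in.

```bash
python3 -c "
from station import arm,observe
import numpy as np
s=observe();print(np.abs(s['qd']).max());print(arm.hand_in())"
```

```text
0.0049396895795783356
the job is handed in; nothing more can be done
None
```

I turned the collar to the green mark (about 1.31 rad by my measurement), then drew the lamp from its cup. I handed in at about 11 s with the arm holding it steady at 45°, lens about 99 mm from the coupon's top; no verdict came back.

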